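# Lift the ratchet pawl and wind the bench press down onto the block

### The arm

A 7-joint arm with a two-finger parallel gripper is mounted at the origin on a cart in front of the work surface, level with it; the furniture and walls round the work are solid. World frame = base frame: x ahead of the robot, y to its left, z up, the work surface at z = 0. Lengths are in m, angles in rad, forces in N, time in s.
With the tool pointing down it reaches from about 0.4 to 0.875 m from the base axis. Payload 19.3 kg.
Tool frame: the origin (TCP) lies on the centre line of the jaws, within the pads' length; the fingertips stand 25 mm ahead of it and the grasp point (between the pads) lies 6 mm ahead of it (tips_ahead is the distance from the TCP to the fingertips, in m); z points along the fingers, y is the direction in which the jaws open and shut (so a half turn about z gives the same grasp; the last joint's range is limited). The gripper opens to 85 mm and grips with 20 to 120 N. Pads are 22 mm wide; open, the fingers measure 114 mm over their backs; the gripper's body (76 mm by 85 mm) begins 54 mm behind the grasp point. The pads swing forward as they close: fully open they stand 13 mm farther back than shut.
Start: joints at [1.221, 0.521, -0.036, 1.599, 0.021, 1.021, -0.113], TCP at [0.173, -0.601, 0.256] pointing down, gripper open.
Joint ranges: [-2.91, 2.91], [-0.3, 2.13], [-1.5, 1.42], [0.17, 2.43], [-1.26, 4.41], [0.16, 1.93], [-2.52, 2.52]. Speed limits (rad/s): [1.89, 1.89, 2.39, 2.39, 3.01, 3.01, 3.01].

### API

Orientations are given as [roll, pitch, yaw] about the fixed x, y, z axes, in that order (R = Rz(yaw) Ry(pitch) Rx(roll)).
In Python, from workcell import observe, grab_frame, job_done, outline_of, tips_ahead gives the robot as it stands. The module is installed in compiled form; this text tells all that it offers.
- The arm moves only by the tool move_arm, never from a script. Its argument "motion" is a list of rows, each a list of 2 entries, a list of its own where there are three numbers: the shift along the world's x, y, z in mm, then the turn, a rotation vector about the world's x, y, z in rad. A call has 1 to 12 rows; each row is the pose to reach, as a shift and turn from the pose commanded when the call began; what a row does not reach only later rows make up. A row lasts 1/8 s, in which the tool goes at most 62.5 mm and 10.7 degrees, less where a joint would pass 70% of its speed; a pose out of reach is approached as far as the arm can. A call with a gripper value outside its range is refused whole. "jaw" is the finger opening in mm, from 0 to 85.4, set as the call begins (left out, the last holds). The fingers move at their own pace and stop on an object; "grip_force" is the grip in N (left out, the last holds). Time passes only in rows, so rows that repeat a pose let the fingers close. It gives the time, the measured TCP pose, the force and the opening at its end, in the units of the state.
- observe(): the state, without advancing time (a new reading comes with each control period).
- grab_frame(name): name is "scene" or "top"; returns a dict with "frame" (480x640x3 uint8, red, green, blue), "fx", "fy", "cx", "cy" (pixels), "T" (4x4, takes a point from camera to world coordinates). Camera axes: x right, y down, z forward; pixel columns grow to the right and rows downward; lengths in m; the calibration is good to about 2 mm. A picture is of the moment at which its call begins. There is no depth.
- job_done(): hands the job in, once; it reports no verdict.
Trained networks look in the newest picture that a camera, given by its name, has taken for a name from the list of things; names that differ only in an ending like _2 or _b are one class to them, and where a whole thing is asked for, a point or a joint stands for the part that bears it (a point fixed in the world has none). Each returns a list of dicts, best first, with "score" (0 to 1); they miss things now and then, are a little off and sometimes report something else, mostly with a low value. They report only what shows in the picture. A call takes as long as a camera call. They do not tell look-alikes from the thing itself.
- outline_of(label, camera): "pixels" (480x640 bool, what is visible of it) and "pixel" ([column, row] in pixels, amid what is visible of it).
The state is a dict: "clock": time; "qpos": joint angles; "qd": joint speeds; "joint_efforts": joint torques, N m; "position": TCP position; "tool_rot": TCP orientation; "force": force on the tool from outside, world axes, zero at the start; "moment": the same for the moment, N m; "grip_width": finger opening in m.
Only numpy, scipy, OpenCV 4.12 (cv2) and the standard library are available. Lean on these libraries where they do the work, as an engineer would, in place of code of your own. Each camera call takes 0.05 s, during which the arm holds its last target.

### The job

The little bench press on the table is held up by its ratchet. Lift the holding pawl off the ratchet wheel and lay it right back, then wind the crank backwards, towards the front of the press, until you feel the foot of the ram bear on the wooden block with a light but definite pressure (about 20 N; over 40 N dents the block), and leave it bearing there. Then swing the pawl down onto the ratchet wheel again; never wind the wheel hard against the pawl, and leave the block and the things around where they are.

Things in the scene. Friction and masses are not known exactly. Their poses are not given: they have to be found in the camera images.
- axle (a point): point on the axle of the press, in the middle plane of its grey frame (base 200 x 130 mm, 190 mm high), 150 mm above the table. Fixed to the frame: x points from the front of the press to its back, y along the axle to the crank side, z up. The ratchet wheel is 38 mm off on the -y side.
- crank_grip (a point): centre of the black crank knob (25 mm diameter, 50 mm long, parallel to the axle, spins freely on its pin), 78 mm to the +y side of the frame's middle plane and 70 mm from the axle; it starts leaning to the back. Winding backwards carries it over the top to the front. Axle friction takes about 4 N at the knob and holds crank and ram wherever they are left.
- pawl_grip (a point): middle of the steel pin by which the pawl is handled: 12 mm diameter, parallel to the axle, about 40 mm long and free on all sides, sticking out to the -y side of the press; 60 mm from its hinge axis. With the pawl down it lies 17 mm higher than the hinge and 58 mm in front of it.
- ratchet_wheel: the toothed steel wheel, 82 mm diameter, 12 teeth 8 mm deep, with axle and crank; origin on the axle in the frame's middle plane. Winding it backwards (crank knob over the top to the front) lowers the ram 20 to 25 mm per rad; forwards it turns freely under the pawl.
- work_block: wooden block, 45 x 90 x 38 mm high, lying on the press bed under the foot; origin = centre of its underside, so its top is 38 mm higher. Only lies there, not fixed.
- screw_jar: bystander: clear jar of screws with a dark green lid, 54 x 54 x 82 mm, behind the press; origin under its centre.
- dark_tape: bystander: small dark roll of tape, 53 x 51 x 19 mm, on the ratchet side of the press; origin under its centre.
- small_block: bystander: small dark wooden block, 38 x 60 x 19 mm high, in front of the press; origin under its centre.
- pawl: hooked dark steel lever, 60 mm long; origin on its hinge axis (parallel to the axle), 55 mm behind the axle, 34 mm above it, 38 mm to the -y side. Turned like axle when fully down between two teeth, up to 0.15 rad higher on a tooth's tip. It lifts and swings over to the back; once its pin is behind the hinge it stays back by its weight (stop at 2.1 rad), short of that it falls on the wheel.
- ram: square steel bar, 22 x 22 mm, that slides up and down in the press head, with a round steel foot (34 mm diameter) screwed into its lower end. Origin on its axis, 34 mm in front of the axle's axis; the underside of the foot lies 6 to 16 mm below this origin, screwed out differently each time. The force under the foot is about 3 times the force put on the knob beyond the friction.
There are look-alikes about, which are no part of the job. What is shaped like the work_block but orange or purple is not meant.

How it is judged:
On the way, in this order (a step that is already met when the one before it is completed fails the run):
1. the pawl is lifted off the wheel and laid back (its pin at least 5 mm behind its hinge) (x of pawl_grip in the frame of axle above 0.06 m), for 0.2 s.
2. with the pawl back, the ram's foot bears on the block with at least 10 N (contact force between ram and work_block above 10 N and x of pawl_grip in the frame of axle above 0.06 m), for 0.3 s.
At the end, for the whole second after the job is handed in: the ram's foot still bears on the block (with over 1 N), the pawl is down on the ratchet wheel (its pin less than 63 mm above the axle, on the wheel side), crank and pawl are at rest, and the block is within 10 mm of where it lay (z of pawl_grip in the frame of axle below 0.063 m and x of pawl_grip in the frame of axle below 0.01 m and distance of work_block from where it was at the start of the episode below 0.01 m and angular speed of each of ratchet_wheel, pawl below 0.05 rad/s and contact force between ram and work_block above 1 N); the robot touches nothing.
It fails at once if the ram's foot presses on the block with more than 40 N (contact force between ram and work_block above 40 N).
It fails at once if the crank is wound back hard against the engaged pawl (more than 30 N between wheel and pawl while the fingers push the crank) (contact force between pawl and ratchet_wheel above 30 N and contact force between the fingers and ratchet_wheel above 1 N).
It fails at once if the jar of screws is moved more than 20 mm (distance of screw_jar from where it was at the start of the episode above 0.02 m).
It fails at once if the roll of tape is moved more than 20 mm (distance of dark_tape from where it was at the start of the episode above 0.02 m).
It fails at once if the small block is moved more than 20 mm (distance of small_block from where it was at the start of the episode above 0.02 m).
It also fails if it takes over 72 s, if anything falls off the work surface, if the arm or the gripper's body presses on something with over 40 N, if the wrist force passes 120 N, or if a joint passes its speed limit or range.

## Working session

There is one attempt and no reset: what is moved stays moved. The work goes in short steps, Python scripts to look and compute and a tool call to move; the robot and the scene stay as the last step left them, time stands still between calls to the robot, and variables do not carry over. Pictures are saved under pics/ and viewed, and the job is handed in when it is done.

Besides the shell and the picture viewer there is one more tool, called as a command line: name --argument value ..., lists and objects as JSON in quotes. move_arm: Moves the arm, as the interface text tells. Its arguments: {"type":"object","properties":{"motion":{"type":"array"},"jaw":{"type":"number"},"grip_force":{"type":"number"}},"required":["motion"]}

```bash
mkdir -p pics; ls; cat > h.py <<'E'
import numpy as np, cv2
from workcell import *
def snap(cam,name):
    f=grab_frame(cam); cv2.imwrite(f'pics/{name}.png',f['frame'][:,:,::-1]); return f
E
python3 - <<'E'
from h import *
s=observe()
for k,v in s.items(): print(k,np.round(v,3))
print(tips_ahead)
for c in('scene','top'):
    f=snap(c,c+'0'); print(c,f['fx'],f['fy'],f['cx'],f['cy']);print(np.round(f['T'],4).tolist())
    for l in ['axle','crank_grip','pawl_grip','ratchet_wheel','work_block','screw_jar','dark_tape','small_block','pawl','ram']:
        try:
            for d in outline_of(l,c)[:3]: print(c,l,round(d['score'],2),np.round(d['pixel'],1),d['pixels'].sum())
        except Exception as e: print(l,e)
E
```

```text
pics
clock 0.0
qpos [ 1.221  0.522 -0.036  1.6    0.021  1.021 -0.113]
qd [-0.002 -0.001 -0.001  0.     0.001  0.001 -0.001]
joint_efforts [ 1.0000e-03 -9.2710e+01  1.9810e+00 -3.6994e+01  1.8000e-02  8.0000e-03
 -0.0000e+00]
position [ 0.173 -0.6    0.256]
tool_rot [-3.14  0.    0.28]
force [-0.439 -0.523  0.491]
moment [-0.045  0.011  0.032]
grip_width 0.085
0.025
scene 435.3620160221118 435.3620160221118 323.77553782213636 238.5661553997538
[[-0.8803, -0.3328, 0.3381, 0.2158], [-0.4742, 0.6388, -0.6059, 0.3875], [-0.0144, -0.6937, -0.7201, 0.7848], [0.0, 0.0, 0.0, 1.0]]
scene axle 0.91 [317.6 253.4] 6774
scene crank_grip 0.7 [274.5 226.3] 244
scene pawl_grip 0.56 [325.5 198.8] 337
scene ratchet_wheel 0.71 [290.2 227.3] 823
scene work_block 0.8 [330.2 281.2] 963
scene work_block 0.62 [364.1 368.6] 1448
scene work_block 0.6 [207.4 281.8] 886
scene screw_jar 0.58 [262.2 237.1] 519
scene dark_tape 0.75 [361.7 236.9] 308
scene small_block 0.75 [386.2 312.8] 541
scene pawl 0.74 [322.8 201.9] 307
scene pawl 0.66 [273.1 227.9] 294
scene ram 0.81 [333.  221.8] 508
top 488.29355000224143 488.29355000224143 320.07479959323524 237.72785501288507
[[-0.0229, -0.982, 0.1876, 0.3877], [-0.9997, 0.0237, 0.0019, -0.2042], [-0.0063, -0.1875, -0.9822, 0.9936], [0.0, 0.0, 0.0, 1.0]]
top axle 0.95 [292.4 252. ] 7145
top crank_grip 0.57 [244.9 214.8] 402
top pawl_grip 0.81 [313.3 248.9] 385
top ratchet_wheel 0.78 [263.5 220.9] 931
top work_block 0.87 [235.8 155.5] 1207
top work_block 0.81 [298.6 283.9] 343
top work_block 0.71 [216.6 358.7] 1332
top screw_jar 0.73 [293.4 175.8] 593
top dark_tape 0.68 [387.5 267.8] 277
top small_block 0.97 [292.6 348.3] 579
top small_block 0.33 [292.5 250.5] 7037
top pawl 0.68 [318.  248.6] 452
top ram 0.76 [279.9 264.8] 257
```

View pics/scene0.png

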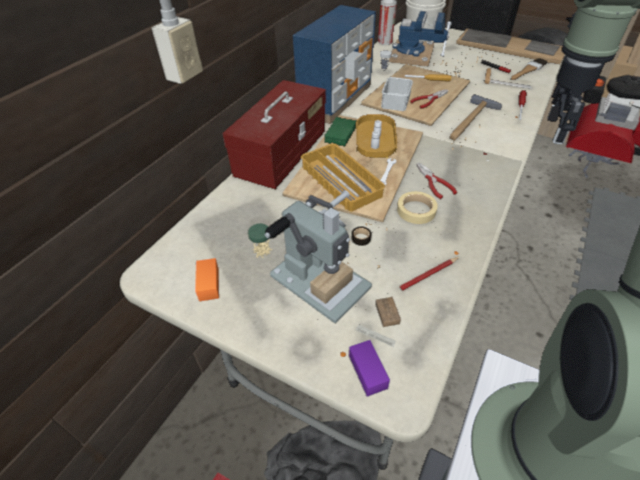

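View pics/top0.png

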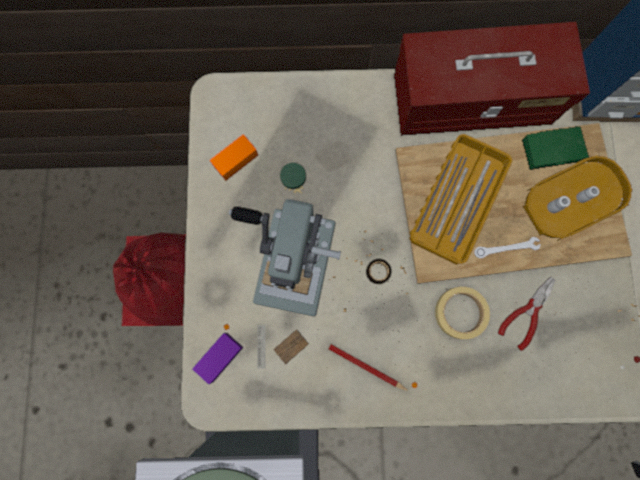

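```bash
python3 - <<'E'
import cv2
for n,(a,b,c,d) in {'scene0':(230,160,430,310),'top0':(190,160,390,310)}.items():
    i=cv2.imread(f'pics/{n}.png')[b:d,a:c]; cv2.imwrite(f'pics/{n}z.png',cv2.resize(i,(800,600),interpolation=cv2.INTER_CUBIC))
E
```

```text
(no output)
```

View pics/scene0z.png

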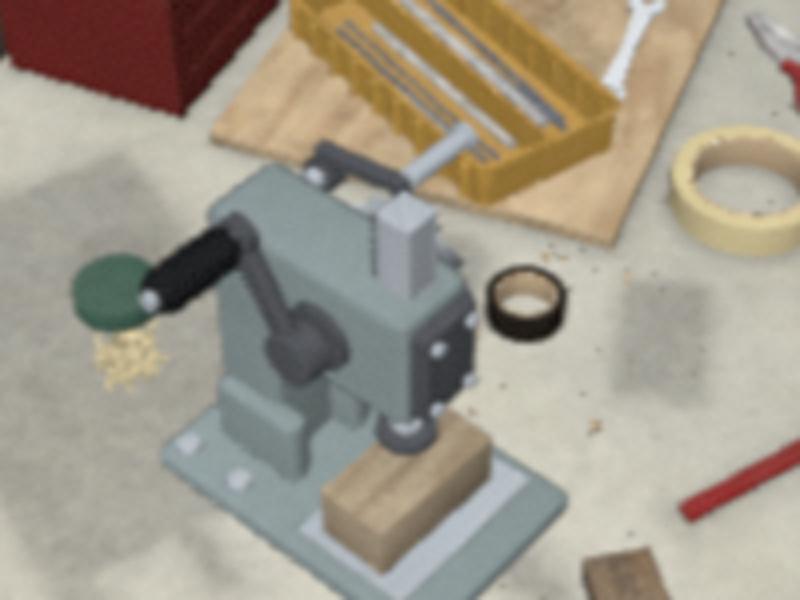

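View pics/top0z.png

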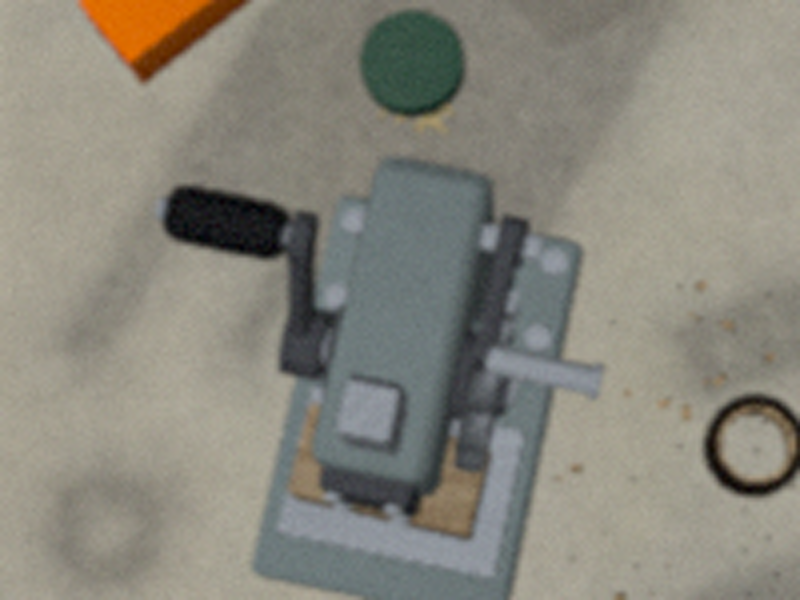

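The press front faces the robot (-x) with the crank on its left. In the scene view the knob is at about (277,227), the pawl pin at (339,199) and the ram top at (332,213). In the top view they are at (246,215), (326,252) and (282,262). The work block is the natural wood one under the foot. Next I triangulate and fit the press pose.

```bash
cat >> h.py <<'E'
CAM={'scene':(435.362,323.776,238.566,np.array([[-0.8803,-0.3328,0.3381,0.2158],[-0.4742,0.6388,-0.6059,0.3875],[-0.0144,-0.6937,-0.7201,0.7848]])),
'top':(488.294,320.075,237.728,np.array([[-0.0229,-0.982,0.1876,0.3877],[-0.9997,0.0237,0.0019,-0.2042],[-0.0063,-0.1875,-0.9822,0.9936]]))}
def ray(c,p):
    f,cx,cy,T=CAM[c]; d=T[:,:3]@np.array([(p[0]-cx)/f,(p[1]-cy)/f,1]); return T[:,3],d/np.linalg.norm(d)
def proj(c,P):
    f,cx,cy,T=CAM[c]; q=(np.asarray(P)-T[:,3])@T[:,:3]; return np.array([f*q[...,0]/q[...,2]+cx,f*q[...,1]/q[...,2]+cy]).T
def tri(ps,pt):
    A=np.zeros((3,3));b=np.zeros(3)
    for c,p in(('scene',ps),('top',pt)):
        o,d=ray(c,p);M=np.eye(3)-np.outer(d,d);A+=M;b+=M@o
    X=np.linalg.solve(A,b); return X,[np.linalg.norm(np.cross(X-ray(c,p)[0],ray(c,p)[1])) for c,p in(('scene',ps),('top',pt))]
def atz(c,p,z):
    o,d=ray(c,p); return o+d*(z-o[2])/d[2]
E
python3 - <<'E'
from h import *
S=lambda u,v:(230+u/4-.375,160+v/4-.375); T=lambda u,v:(190+u/4-.375,160+v/4-.375)
pts={'knob':(S(193,268),T(226,221)),'knobtip':(S(150,299),T(160,208)),'armend':(S(237,235),T(302,222)),'pinout':(S(472,133),T(602,380)),'pinin':(S(405,182),T(492,357)),'ramtop':(S(410,208),T(368,410)),'pawlhinge':(S(315,172),T(512,235))}
for k,(a,b) in pts.items():
    X,r=tri(a,b); print(k,np.round(X*1000,1),np.round(np.array(r)*1000,1))
# base corners, top view
for n,u,v in(('frontleft',258,572),('backright',580,240)):
    print(n,atz('top',T(u,v),.012))
print('baseS', atz('scene',S(400,600),.012),atz('scene',S(568,497),.012),atz('scene',S(163,458),.012))
print('jarlid',atz('top',T(412,62),.082),'tape',atz('top',T(755,443),.019))
X=[atz('top',T(u,v),.05) for u,v in((290,500),(470,536))];print('block front',X)
E
```

```text
knob [577.4 -82.2 211.6] [1. 1.]
knobtip [583.4 -55.1 212.4] [0.9 0.9]
armend [ 575.1 -113.8  208.2] [3. 3.]
pinout [ 507.3 -235.3  207. ] [1.9 1.9]
pinin [ 520.3 -190.   203.5] [0. 0.]
ramtop [ 493.7 -142.1  236.4] [1.2 1.2]
pawlhinge [ 577.6 -199.   179.7] [0.6 0.6]
frontleft [ 0.44640432 -0.06756246  0.012     ]
backright [ 0.61243543 -0.23314911  0.012     ]
baseS [ 0.46794372 -0.08350104  0.012     ] [ 0.41702612 -0.18833108  0.012     ] [ 0.6335092  -0.10665774  0.012     ]
jarlid [ 0.68730112 -0.15179552  0.082     ] tape [ 0.50440862 -0.3176435   0.019     ]
block front [array([ 0.47833825, -0.08824531,  0.05      ]), array([ 0.45896981, -0.17493186,  0.05      ])]
```

```bash
cat >> h.py <<'E'
def toW(pose,l):
    x,y,t=pose; l=np.asarray(l,float); c,s=np.cos(t),np.sin(t)
    return np.stack([x+c*l[...,0]-s*l[...,1],y+s*l[...,0]+c*l[...,1],l[...,2]+.15],-1)
E
python3 - <<'E'
from h import *
from scipy.optimize import least_squares
S=lambda u,v:(230+u/4-.375,160+v/4-.375); T=lambda u,v:(190+u/4-.375,160+v/4-.375)
def mdl(p):
    x,y,t,ca,pa,py,rz=p; pose=(x,y,t)
    hg=np.array([.055,0,.034]); a=np.arctan2(.017,-.058)-pa
    px,pz=.055+.06*np.cos(a),.034+.0604*np.sin(a)
    L=[(.07*np.cos(ca),.078,.07*np.sin(ca)),(.07*np.cos(ca),.103,.07*np.sin(ca)),(px,py-.02,pz),(px,py+.02,pz),(-.034,0,rz)]
    return toW(pose,np.array(L))
obs=np.array([(S(193,268),T(226,221)),(S(153,297),T(163,208)),(S(472,133),T(602,380)),(S(405,182),T(492,357)),(S(410,208),T(368,410))])
def res(p):
    W=mdl(p); return np.concatenate([(proj('scene',W)-obs[:,0]).ravel(),(proj('top',W)-obs[:,1]).ravel()])
r=least_squares(res,[.527,-.15,-.23,1.07,.05,-.064,.086],loss='soft_l1',bounds=([.4,-.3,-1,0,0,-.1,0],[.7,0,1,2,.16,-.04,.2]))
print(np.round(r.x,4)); print(np.round(r.fun.reshape(2,5,2),1))
print(np.round(mdl(r.x)*1000,1))
pose=r.x[:3];np.save('pose.npy',pose)
# overlay
def line(img,c,L,col):
    W=toW(pose,np.array(L)); q=proj(c,W); 
    off=(230,160) if c=='scene' else (190,160)
    q=((q-np.array(off)+.5)*4-.5).astype(int); cv2.polylines(img,[q.reshape(-1,1,2)],False,col,1)
for c in('scene','top'):
    im=cv2.imread(f'pics/{c}0z.png')
    a=np.linspace(0,6.29,40)
    for y in(.053,.103): line(im,c,[(.07*np.cos(r.x[3])+.0125*np.cos(t),y,.07*np.sin(r.x[3])+.0125*np.sin(t)) for t in a],(0,255,0))
    line(im,c,[(.041*np.cos(t),-.038,.041*np.sin(t)) for t in a],(0,0,255))
    line(im,c,[(0,.05,0),(0,-.05,0)],(0,255,255))
    for dx in(-.011,.011):
        line(im,c,[(-.034+dx,-.011,.03),(-.034+dx,-.011,r.x[6]),(-.034+dx,.011,r.x[6]),(-.034+dx,.011,.03)],(255,0,0))
    line(im,c,[(.055,-.03,.034),(.055,-.05,.034)],(255,0,255))
    for z in(-.130,-.140,-.15):line(im,c,[(-.1,-.065,z),(.1,-.065,z),(.1,.065,z),(-.1,.065,z),(-.1,-.065,z)],(255,255,0))
    cv2.imwrite(f'pics/{c}_ov.png',im)
E
```

```text
[ 0.5278 -0.15   -0.2305  1.0832  0.1295 -0.0626  0.0857]
[[[-0.8 -0. ]
  [-0.5 -0.1]
  [-2.7  0.4]
  [ 1.3 -2. ]
  [-1.1 -0.1]]

 [[-0.2  0.4]
  [ 0.8  0.6]
  [-2.6 -0. ]
  [ 0.9  0.8]
  [ 0.4  0.2]]]
[[ 577.6  -81.5  211.8]
 [ 583.3  -57.2  211.8]
 [ 509.  -230.4  208.3]
 [ 518.2 -191.5  208.3]
 [ 494.7 -142.2  235.7]]
```

View pics/scene_ov.png

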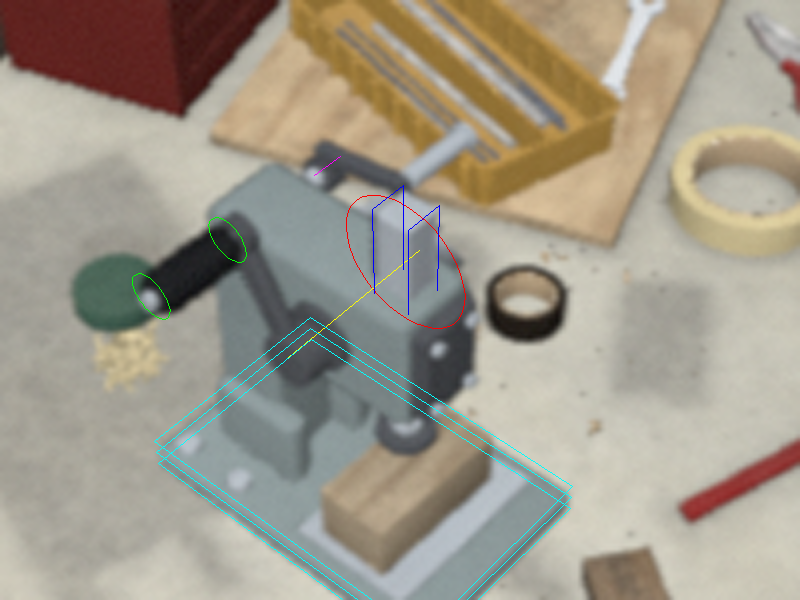

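View pics/top_ov.png

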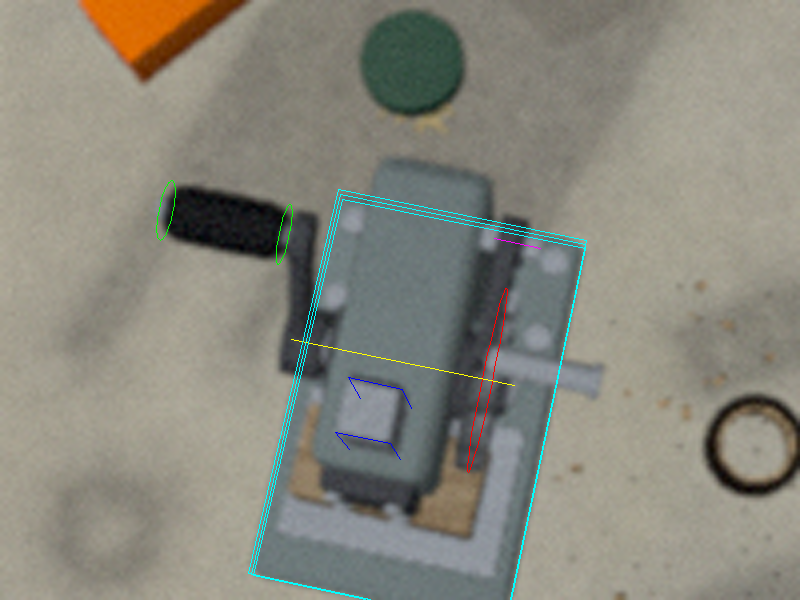

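The overlay fits well: axle at about (528, -150, 150) mm, yaw -0.23, pawl pin at about (513, -212, 206) and knob at (578, -82, 212). I move over the pawl pin with the jaws along the press x axis.

move_arm --motion '[[[20,23,40],[0,0,0.1]],[[60,68,60],[0,0,0.25]],[[98,112,60],[0,0,0.4]],[[136,156,60],[0,0,0.55]],[[175,200,60],[0,0,0.7]],[[214,244,60],[0,0,0.85]],[[252,288,60],[0,0,1.0]],[[290,332,60],[0,0,1.06]],[[325,372,60],[0,0,1.06]],[[340,388,60],[0,0,1.06]],[[340,388,40],[0,0,1.06]],[[340,388,40],[0,0,1.06]]]' --jaw 45 --grip_force 25

```text
clock: 2.6
position: [0.5121, -0.2125, 0.2954]
tool_rot: [-3.139, -0.0, 1.34]
force: [0.6, 0.5, 0.7]
grip_width: 0.0451
```

```bash
python3 - <<'E'
from h import *
a=snap('scene','s1');b=snap('top','t1')
i=np.hstack([cv2.resize(x['frame'][y0:y0+150,x0:x0+150,::-1],(400,400)) for x,x0,y0 in((a,240,130),(b,220,160))]);cv2.imwrite('pics/c1.png',i)
E
```

```text
(no output)
```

View pics/c1.png

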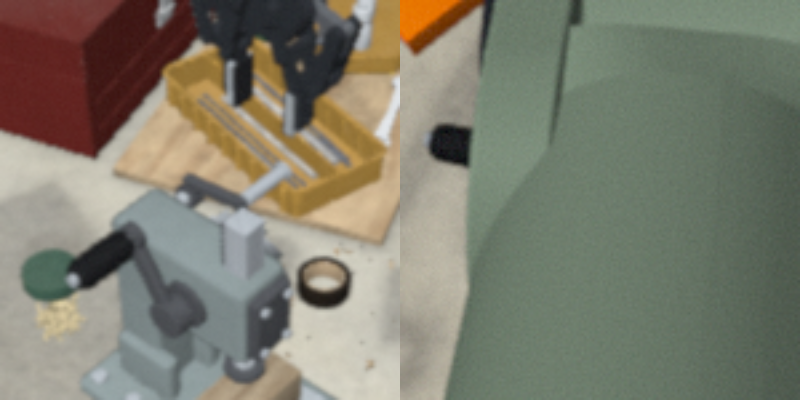

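The open jaws stand above the pawl pin, seen in the scene crop at (265,110). I descend and grip.

move_arm --motion '[[[0,0,-30],[0,0,0]],[[0,0,-60],[0,0,0]],[[0,0,-84],[0,0,0]],[[0,0,-84],[0,0,0]],[[0,0,-84],[0,0,0]]]'

```text
clock: 3.32
position: [0.5131, -0.213, 0.2136]
tool_rot: [3.14, 0.0, 1.339]
force: [-0.1, -0.1, 0.6]
grip_width: 0.0452
```

move_arm --motion '[[[0,0,0],[0,0,0]],[[0,0,0],[0,0,0]],[[0,0,0],[0,0,0]],[[0,0,0],[0,0,0]],[[0,0,0],[0,0,0]],[[0,0,0],[0,0,0]]]' --jaw 5

```text
clock: 4.08
position: [0.5124, -0.2128, 0.2128]
tool_rot: [-3.142, 0.0, 1.34]
force: [-4.4, 1.3, 6.6]
grip_width: 0.0111
```

move_arm --motion '[[[2.5,-0.6,5.3],[0,0,0]],[[5.6,-1.3,10.6],[0,0,0]],[[9,-2,15.3],[0,0,0]],[[13.1,-3.1,19.8],[0,0,0]],[[17.5,-4.2,23.7],[0,0,0]],[[22.4,-5.3,27.3],[0,0,0]],[[22.4,-5.3,27.3],[0,0,0]]]'

```text
clock: 4.95
position: [0.5345, -0.2182, 0.2408]
tool_rot: [-3.14, 0.001, 1.339]
force: [-14.4, 2.1, 18.3]
grip_width: 0.0109
```

```bash
python3 - <<'E'
from h import *
a=snap('scene','s2')
cv2.imwrite('pics/c2.png',cv2.resize(a['frame'][100:300,220:420,::-1],(600,600)))
E
```

```text
(no output)
```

View pics/c2.png

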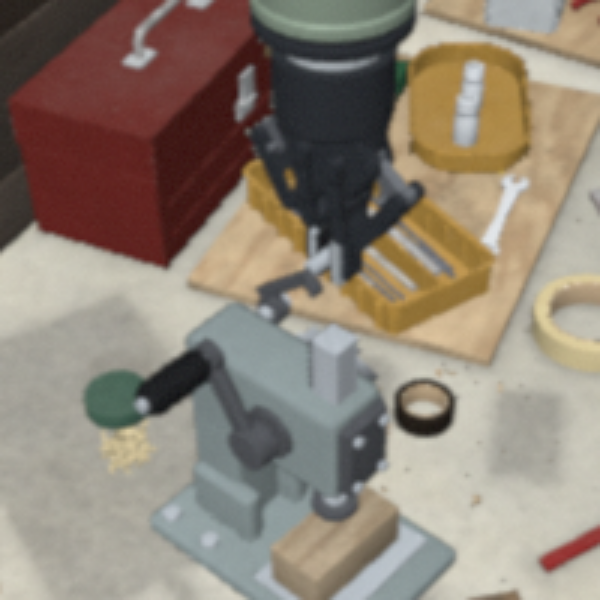

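move_arm --motion '[[[-0.8,0.2,1.3],[0,0,0]],[[4.2,-1,4.5],[0,0,0]],[[9.7,-2.2,7],[0,0,0]],[[9.7,-2.2,7],[0,0,0]]]'

```text
clock: 5.5
position: [0.5454, -0.2205, 0.2474]
tool_rot: [3.141, 0.0, 1.34]
force: [-5.3, 0.3, 8.0]
grip_width: 0.0107
```

move_arm --motion '[[[5.2,-1.3,2.6],[0,0,0]],[[11,-2.6,4],[0,0,0]],[[17,-4,4.8],[0,0,0]],[[23,-5.4,5],[0,0,0]],[[29,-6.8,4.5],[0,0,0]],[[34.8,-8.2,3.4],[0,0,0]],[[40.5,-9.5,1.8],[0,0,0]],[[46,-10.8,-0.4],[0,0,0]],[[50,-11.7,-2.4],[0,0,0]],[[50,-11.7,-2.4],[0,0,0]]]'

```text
clock: 6.75
position: [0.5951, -0.2319, 0.2439]
tool_rot: [3.141, -0.0, 1.34]
force: [0.6, -0.4, 0.4]
grip_width: 0.0108
```

```bash
python3 - <<'E'
from h import *
a=snap('scene','s3')
cv2.imwrite('pics/c3.png',cv2.resize(a['frame'][100:300,220:420,::-1],(600,600)))
E
```

```text
(no output)
```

View pics/c3.png

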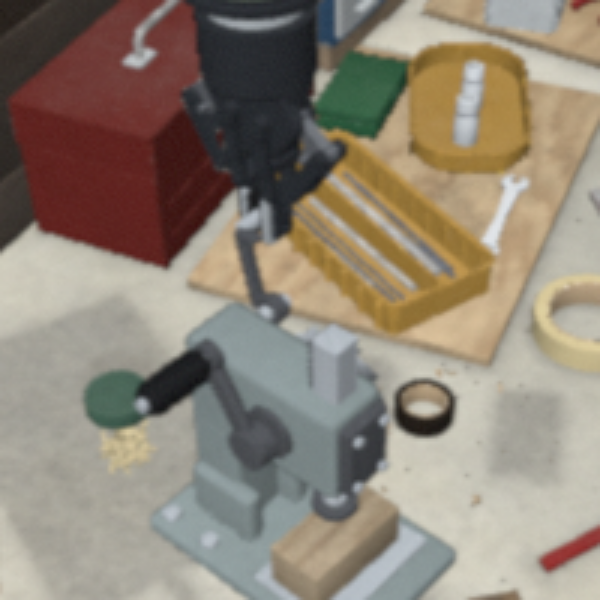

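The pawl now leans back, its pin at about local x = 84 mm. I release it and move to hover above the knob.

move_arm --motion '[[[0,0,0],[0,0,0]],[[0,0,0],[0,0,0]],[[0,0,10],[0,0,0]],[[0,0,40],[0,0,0]],[[0,5,68],[0,0,0]],[[-3,40,72],[0,0,0]],[[-8,85,72],[0,0,0]],[[-13,125,72],[0,0,0]],[[-16,147,72],[0,0,0]],[[-17,152,65],[0,0,0]],[[-17,152,60],[0,0,0]]]' --jaw 50

```text
clock: 8.18
position: [0.5777, -0.0805, 0.3039]
tool_rot: [-3.142, 0.0, 1.339]
force: [-0.7, 0.3, 0.2]
grip_width: 0.0501
```

```bash
python3 - <<'E'
from h import *
a=snap('scene','s4')
cv2.imwrite('pics/c4.png',cv2.resize(a['frame'][100:300,220:420,::-1],(600,600)))
E
```

```text
(no output)
```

View pics/c4.png

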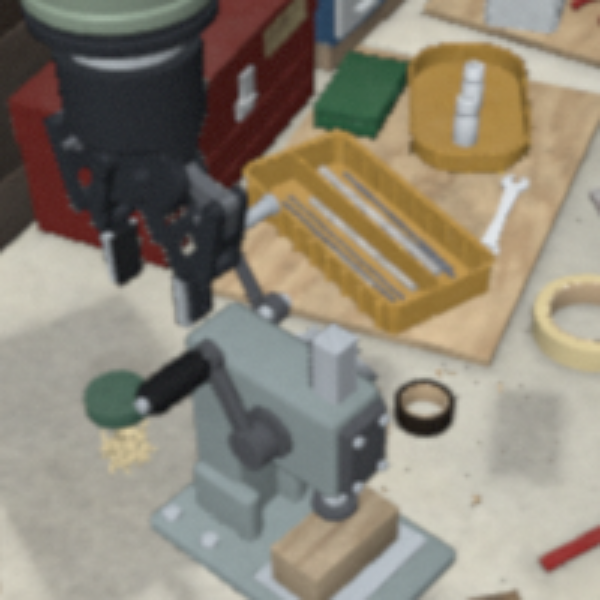

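The pawl stays back. I descend on the knob and close.

move_arm --motion '[[[0,0,-30],[0,0,0]],[[0,0,-60],[0,0,0]],[[0,0,-86],[0,0,0]],[[0,0,-86],[0,0,0]]]'

```text
clock: 8.72
position: [0.5769, -0.0809, 0.2166]
tool_rot: [-3.138, 0.001, 1.339]
force: [-0.8, -0.2, 0.3]
grip_width: 0.0496
```

move_arm --motion '[[[0,0,0],[0,0,0]],[[0,0,0],[0,0,0]],[[0,0,0],[0,0,0]],[[0,0,0],[0,0,0]],[[0,0,0],[0,0,0]]]' --jaw 18 --grip_force 25

```text
clock: 9.35
position: [0.5781, -0.0802, 0.2191]
tool_rot: [3.14, 0.0, 1.34]
force: [0.3, -2.3, 7.4]
grip_width: 0.024
```

```bash
python3 - <<'E'
from h import *
pose=np.load('pose.npy');a=np.linspace(0,6.28,200)
for z in (.05,.055,.06,.065,.07,.075,.08):
    q=proj('scene',toW(pose,np.c_[-.034+.017*np.cos(a),.017*np.sin(a),np.full(200,z-.15)]))
    i=q[:,1].argmax(); print(z,((q[i]-[230,160])*4+1.5).round(), 'L',((q[:,0].min()-230)*4).round(),'R',((q[:,0].max()-230)*4).round())
# block top near-left corners: zoom (322,492),(385,537),(490,440)
for p in((323,494),(385,535),(490,438)):
    P=(230+p[0]/4-.375,160+p[1]/4-.375)
    for z in(.04,.05,.06):
        w=atz('scene',P,z)-np.array([pose[0],pose[1],0]);t=pose[2];print(p,z,(1000*np.array([np.cos(t)*w[0]+np.sin(t)*w[1],-np.sin(t)*w[0]+np.cos(t)*w[1]])).round(1))
f=cv2.imread('pics/scene0.png')[240:315,295:370];cv2.imwrite('pics/foot.png',cv2.resize(f,(600,600),interpolation=cv2.INTER_CUBIC))
E
```

```text
0.05 [406. 485.] L 374.0 R 436.0
0.055 [406. 479.] L 374.0 R 436.0
0.06 [406. 474.] L 373.0 R 437.0
0.065 [406. 468.] L 373.0 R 437.0
0.07 [406. 462.] L 373.0 R 437.0
0.075 [406. 456.] L 373.0 R 437.0
0.08 [406. 450.] L 373.0 R 437.0
(323, 494) 0.04 [-9.7 40.9]
(323, 494) 0.05 [-15.3  46.4]
(323, 494) 0.06 [-20.9  52. ]
(385, 535) 0.04 [-53.2  39.6]
(385, 535) 0.05 [-58.2  45.1]
(385, 535) 0.06 [-63.2  50.7]
(490, 438) 0.04 [-53.2 -48.7]
(490, 438) 0.05 [-58.2 -42. ]
(490, 438) 0.06 [-63.2 -35.3]
```

View pics/foot.png

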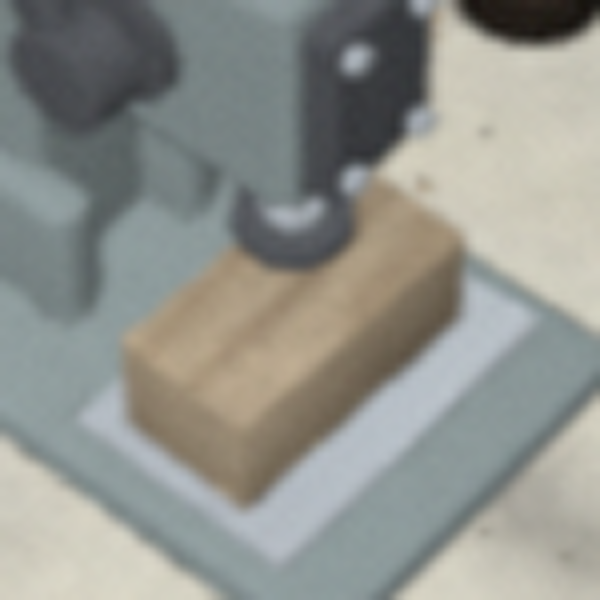

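The gap under the foot is about 20–25 mm (foot at z ≈ 75, block top at ≈ 50), so about 1 rad of winding. I wind the first 0.6 rad in two parts.

move_arm --motion '[[[-3,0.7,1.6],[0,0,0]],[[-6.1,1.4,3],[0,0,0]],[[-9.3,2.2,4.2],[0,0,0]],[[-12.6,2.9,5.3],[0,0,0]],[[-15.9,3.7,6.2],[0,0,0]],[[-19.2,4.5,7],[0,0,0]],[[-19.2,4.5,7],[0,0,0]]]'

```text
clock: 10.22
position: [0.5591, -0.0757, 0.2262]
tool_rot: [3.139, 0.0, 1.34]
force: [1.1, -3.3, 7.7]
grip_width: 0.0235
```

move_arm --motion '[[[-3.3,0.8,1.6],[0,0,0]],[[-6.7,1.6,2],[0,0,0]],[[-10.1,2.4,2.2],[0,0,0]],[[-13.5,3.2,2.3],[0,0,0]],[[-16.9,4,2.1],[0,0,0]],[[-20.3,4.8,1.8],[0,0,0]],[[-20.3,4.8,1.8],[0,0,0]]]'

```text
clock: 11.1
position: [0.5378, -0.0707, 0.2272]
tool_rot: [-3.141, 0.0, 1.34]
force: [-2.1, -4.4, 6.8]
grip_width: 0.0237
```

```bash
python3 - <<'E'
from h import *
a=snap('scene','s5')
f=cv2.resize(a['frame'][100:300,220:420,::-1],(600,600));cv2.imwrite('pics/c5.png',f)
cv2.imwrite('pics/foot5.png',cv2.resize(a['frame'][240:315,295:370,::-1],(600,600),interpolation=cv2.INTER_CUBIC))
E
```

```text
(no output)
```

View pics/c5.png

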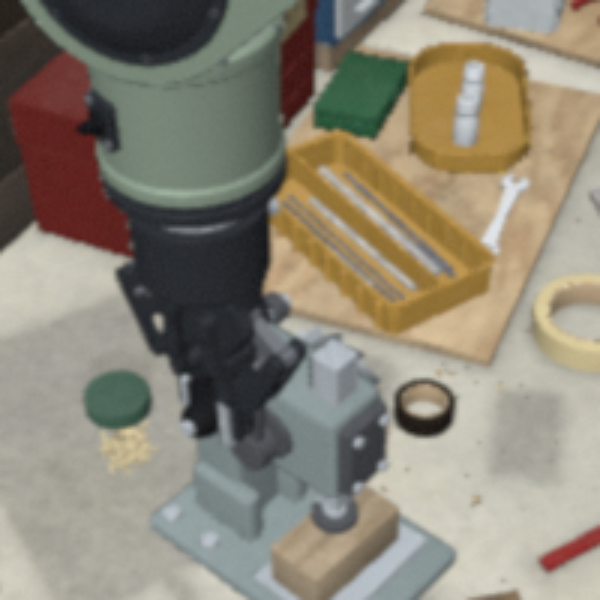

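View pics/foot5.png

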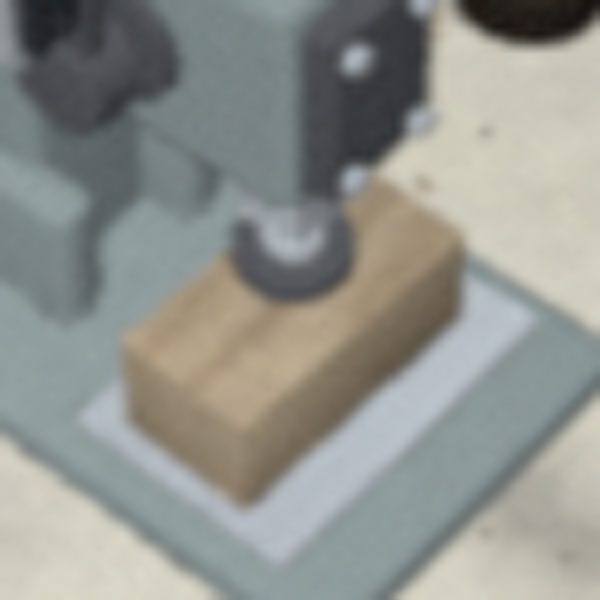

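Foot now at z ≈ 62 and about 11 mm above the block, which has not moved. I continue and read the force while moving.

move_arm --motion '[[[-1.7,0.4,0.5],[0,0,0]],[[-3.4,0.8,0.3],[0,0,0]],[[-5.1,1.2,0],[0,0,0]],[[-6.7,1.6,-0.3],[0,0,0]]]'

```text
clock: 11.65
position: [0.5312, -0.0692, 0.2264]
tool_rot: [-3.141, 0.0, 1.34]
force: [2.3, -5.9, -3.2]
grip_width: 0.0235
```

move_arm --motion '[[[-1.7,0.4,-0.4],[0,0,0]],[[-3.3,0.8,-0.8],[0,0,0]],[[-5,1.1,-1.3],[0,0,0]],[[-6.6,1.5,-1.8],[0,0,0]]]'

```text
clock: 12.15
position: [0.5259, -0.068, 0.2251]
tool_rot: [3.139, -0.0, 1.34]
force: [13.5, -8.4, -2.5]
grip_width: 0.0239
```

```bash
python3 - <<'E'
from h import *
print(observe()['force'],observe()['position'])
a=snap('scene','s6')
cv2.imwrite('pics/foot6.png',cv2.resize(a['frame'][210:310,280:380,::-1],(600,600),interpolation=cv2.INTER_CUBIC))
s=observe();print(s['force'],s['moment'])
E
```

```text
[13.46440993 -8.42042721 -2.4876381 ] [ 0.52588861 -0.06797856  0.22505347]
[11.95931665 -7.11095124 -4.34195636] [-1.51688882 -2.28393207  0.13826588]
```

View pics/foot6.png

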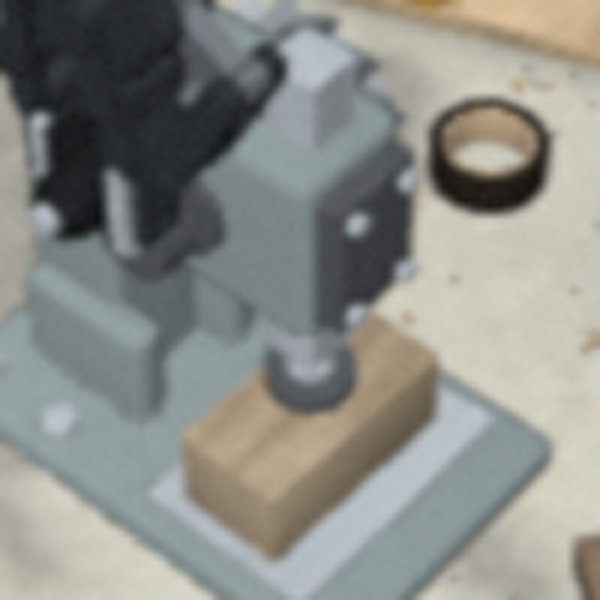

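The tangential force rose from about 3 N (friction) to about 13 N, so the foot seems to be touching. I hold and re-read.

move_arm --motion '[[[0,0,0],[0,0,0]],[[0,0,0],[0,0,0]],[[0,0,0],[0,0,0]],[[0,0,0],[0,0,0]]]'

```text
clock: 12.7
position: [0.526, -0.068, 0.2251]
tool_rot: [3.139, -0.0, 1.34]
force: [10.5, -6.8, -2.5]
grip_width: 0.024
```

```bash
cat >> h.py <<'E'
def tang():
    s=observe();p=np.load('pose.npy');t=p[2];d=s['position'][:2]-p[:2];x=np.cos(t)*d[0]+np.sin(t)*d[1];y=-np.sin(t)*d[0]+np.cos(t)*d[1]
    a=np.arccos(np.clip(x/.07,-1,1));F=s['force'];fl=np.cos(t)*F[0]+np.sin(t)*F[1]
    print('t',round(s['clock'],2),'local',x.round(4),y.round(4),'a',a.round(3),'Ftan',(fl*np.sin(a)-F[2]*np.cos(a)).round(2),'Frad',(fl*np.cos(a)+F[2]*np.sin(a)).round(2),'Fax',(-np.sin(t)*F[0]+np.cos(t)*F[1]).round(2))
E
python3 - <<'E'
from h import *
tang()
E
```

```text
t 12.7 local -0.0205 0.0794 a 1.869 Ftan 10.53 Frad -5.89 Fax -4.23
```

```bash
python3 - <<'E'
from h import *
S=lambda u,v:(230+u/4-.375,160+v/4-.375); T=lambda u,v:(190+u/4-.375,160+v/4-.375)
print(tri(S(385,535),T(289,499)),tri(S(490,438),T(471,536)))
print(tri(S(382,572),T(289,499)))
# pad plate corner front-right: scene (527,480) ; top (492,576)
print(tri(S(527,480),T(492,576)))
print(tri(S(568,497),T(511,600)))
E
python3 - <<'E'
import cv2
f=cv2.imread('pics/top0.png')[255:315,245:325];cv2.imwrite('pics/blk.png',cv2.resize(f,(800,600),interpolation=cv2.INTER_CUBIC))
E
```

```text
(array([ 0.4786007 , -0.08844603,  0.05674327]), [np.float64(0.00044051551602534674), np.float64(0.0004405155160252447)]) (array([ 0.45955713, -0.17523909,  0.05332388]), [np.float64(0.000890221340360881), np.float64(0.0008902213403609913)])
(array([ 0.48032588, -0.08521692,  0.02743262]), [np.float64(0.0007211495354540636), np.float64(0.0007211495354540549)])
(array([ 0.4411075 , -0.18457302,  0.01742172]), [np.float64(0.0003129896047907424), np.float64(0.0003129896047907263)])
(array([ 0.42496414, -0.19494681,  0.00138018]), [np.float64(0.005324622273951059), np.float64(0.00532462227395108)])
```

View pics/blk.png

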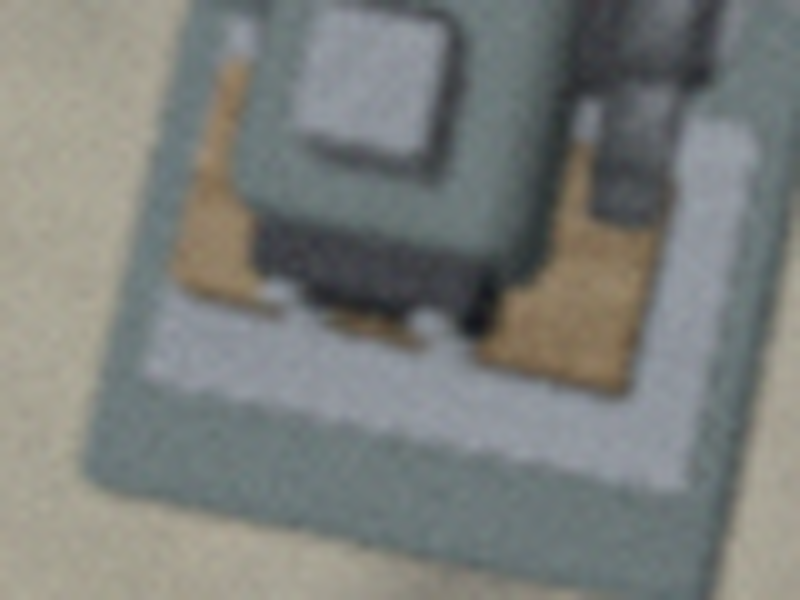

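The triangulated block top is at z ≈ 0.055 and the foot is at about 0.058, so the foot bears on the block. Held tangential force is 10.5 N, which means roughly 20 N under the foot. I release the knob and lift off.

move_arm --motion '[[[0,0,0],[0,0,0]],[[0,0,0],[0,0,0]],[[0,0,0],[0,0,0]],[[0,0,20],[0,0,0]],[[0,0,50],[0,0,0]],[[0,0,90],[0,0,0]],[[0,0,100],[0,0,0]]]' --jaw 50

```text
clock: 13.58
position: [0.5254, -0.0673, 0.327]
tool_rot: [3.139, -0.0, 1.34]
force: [0.2, -0.3, 0.6]
grip_width: 0.05
```

```bash
python3 - <<'E'
from h import *
tang()
a=snap('scene','s7');tang()
cv2.imwrite('pics/c7.png',cv2.resize(a['frame'][150:310,220:420,::-1],(800,640),interpolation=cv2.INTER_CUBIC)[:600])
E
```

```text
t 13.57 local -0.0212 0.08 a 1.879 Ftan 0.48 Frad 0.51 Fax -0.26
t 13.62 local -0.0213 0.0799 a 1.88 Ftan -0.73 Frad 0.55 Fax 1.1
```

View pics/c7.png

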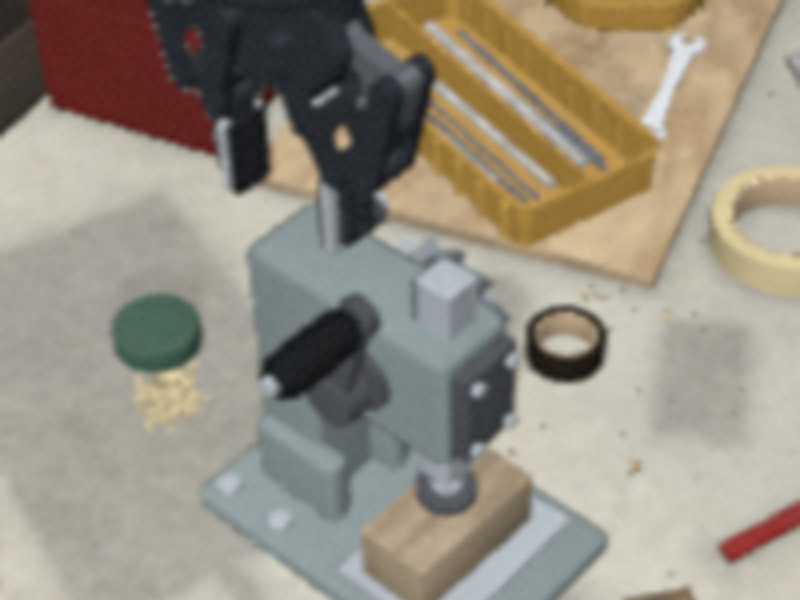

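```bash
python3 - <<'E'
from h import *
I={k:cv2.GaussianBlur(cv2.imread(f'pics/{k}.png',0),(0,0),.8) for k in('scene0','s5','s6','s7')}
U=8
def up(i): return cv2.resize(i,None,fx=U,fy=U,interpolation=cv2.INTER_CUBIC)
# foot lower ring template from s6 
for ref in('s5','s6'):
    x0,x1,y0,y1=322,343,266,281
    t=up(I[ref][y0:y1,x0:x1])[8:-8,8:-8]
    for k in('scene0','s5','s6','s7'):
        R=cv2.matchTemplate(up(I[k][y0-8:y1+8,x0-8:x1+8]),t,cv2.TM_CCOEFF_NORMED);_,m,_,l=cv2.minMaxLoc(R)
        print('foot',ref,k,round(m,3),(np.array(l)-8)/U-8)
# ram top
x0,x1,y0,y1=322,342,205,222
x0,x1,y0,y1=322,342,212,236
t=up(I['s7'][y0:y1,x0:x1])[8:-8,8:-8]
for k in('scene0','s5','s6','s7'):
    R=cv2.matchTemplate(up(I[k][y0-10:y1+10,x0-8:x1+8]),t,cv2.TM_CCOEFF_NORMED);_,m,_,l=cv2.minMaxLoc(R)
    print('ram',k,round(m,3),(np.array(l)-8)/U-np.array([8,10]))
i=np.hstack([cv2.resize(cv2.imread(f'pics/{k}.png')[255:300,310:355],(390,390),interpolation=cv2.INTER_CUBIC) for k in('s6','s7')]);cv2.imwrite('pics/c8.png',i)
pose=np.load('pose.npy')
print(proj('scene',toW(pose,[(-.034,0,.08),(-.034,0,.07),(-.034,0,-.09),(-.034,0,-.095)])))
E
```

```text
foot s5 scene0 0.912 [ 0.   -3.75]
foot s5 s5 1.0 [0. 0.]
foot s5 s6 0.992 [0. 1.]
foot s5 s7 0.992 [0. 1.]
foot s6 scene0 0.882 [-0.125 -4.75 ]
foot s6 s5 0.989 [ 0. -1.]
foot s6 s6 1.0 [0. 0.]
foot s6 s7 0.999 [0. 0.]
ram scene0 0.722 [-0.375 -6.375]
ram s5 0.91 [-0.25 -1.25]
ram s6 0.727 [ 1.625 -0.625]
ram s7 1.0 [0. 0.]
[[331.06347567 213.80751445]
 [331.07590326 217.69867844]
 [331.24877144 271.82490108]
 [331.2534913  273.30272316]]
```

View pics/c8.png

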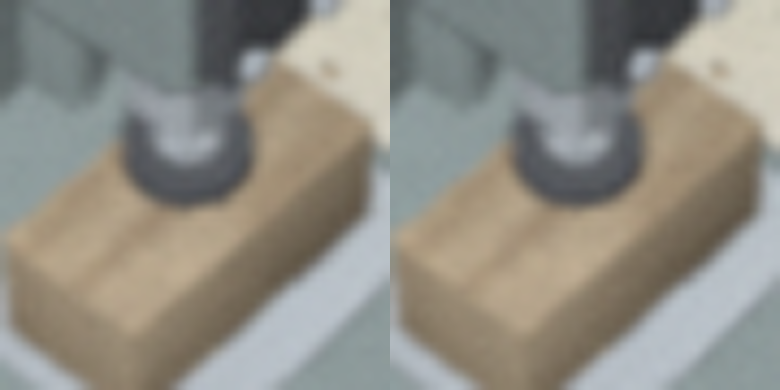

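The foot did not move on release (0.0 px between frames), and friction alone could not have held 10 N. Next is the pawl, so I locate its pin.

move_arm --motion '[[[0,-5,0],[0,0,0]],[[0,-50,0],[0,0,0]],[[0,-100,0],[0,0,0]],[[0,-150,0],[0,0,0]],[[0,-165,0],[0,0,0]],[[0,-165,0],[0,0,0]]]'

```text
clock: 14.38
position: [0.5244, -0.2329, 0.3237]
tool_rot: [-3.14, -0.0, 1.339]
force: [-0.9, -0.2, 0.2]
grip_width: 0.0503
```

```bash
python3 - <<'E'
from h import *
s=observe();print(s['position'])
a=snap('scene','s9');b=snap('top','t9')
i=np.hstack([cv2.resize(x['frame'][y0:y0+120,x0:x0+80,::-1],(400,600),interpolation=cv2.INTER_CUBIC) for x,x0,y0 in((a,280,130),(b,270,160))]);cv2.imwrite('pics/c9.png',i)
for c in('scene','top'):
  for l in('pawl_grip','pawl'):
    for d in outline_of(l,c)[:2]: print(c,l,d['score'],d['pixel'])
pose=np.load('pose.npy')
for y in(-.042,-.064,-.086):
  P=toW(pose,[.0989,y,.0755]);print(P,proj('scene',P),proj('top',P))
E
```

```text
[ 0.52441765 -0.23288918  0.32369577]
scene pawl_grip 0.69 [327.4, 282.4]
scene pawl_grip 0.67 [302.5, 184.5]
scene pawl 0.76 [303.5, 187.9]
scene pawl 0.56 [295.4, 238.1]
[ 0.61451136 -0.21345591  0.2255    ] [295.79155884 176.47543632] [325.52687891 189.36831473]
[ 0.60948485 -0.23487399  0.2255    ] [303.09066346 171.51566233] [338.73927121 192.02518008]
[ 0.60445834 -0.25629207  0.2255    ] [310.2116362  166.67692975] [351.98435965 194.68862027]
```

View pics/c9.png

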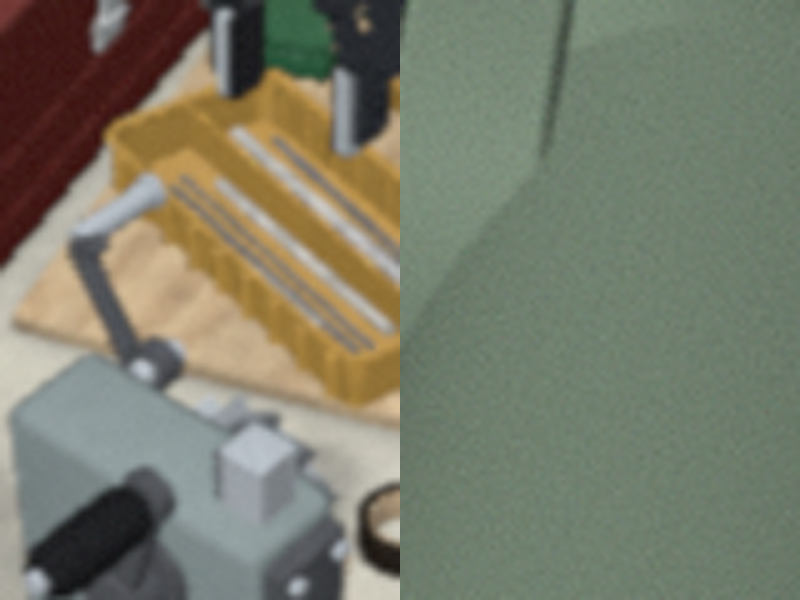

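The pin mid is at pixel (304,172) in the scene view against a predicted (303,171.5), so it is at about (609, -235, 225) mm. I grip it.

move_arm --motion '[[[30,0,0],[0,0,0]],[[65,-1,0],[0,0,0]],[[84,-2,-10],[0,0,0]],[[84,-2,-40],[0,0,0]],[[84,-2,-75],[0,0,0]],[[84,-2,-92],[0,0,0]],[[84,-2,-92],[0,0,0]]]'

```text
clock: 15.55
position: [0.6087, -0.2341, 0.2324]
tool_rot: [-3.14, -0.0, 1.34]
force: [0.3, 0.4, 0.0]
grip_width: 0.0496
```

move_arm --motion '[[[0,0,0],[0,0,0]],[[0,0,0],[0,0,0]],[[0,0,0],[0,0,0]],[[0,0,0],[0,0,0]],[[0,0,0],[0,0,0]],[[0,0,0],[0,0,0]]]' --jaw 5 --grip_force 20

```text
clock: 16.3
position: [0.6093, -0.2347, 0.2339]
tool_rot: [3.14, 0.0, 1.34]
force: [-0.3, -0.3, 7.1]
grip_width: 0.011
```

```bash
python3 - <<'E'
from h import *
a=snap('scene','s10')
cv2.imwrite('pics/c10.png',cv2.resize(a['frame'][130:230,250:350,::-1],(600,600),interpolation=cv2.INTER_CUBIC))
E
```

```text
(no output)
```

View pics/c10.png

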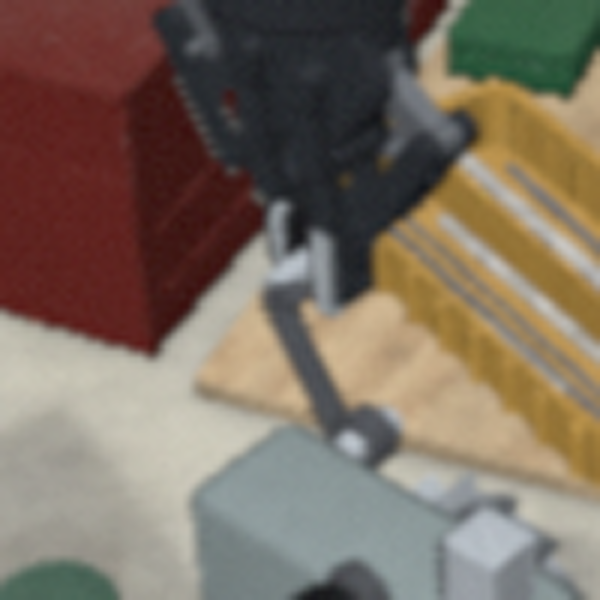

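move_arm --motion '[[[-4,0.9,4.8],[0,0,0]],[[-8.2,1.9,8.2],[0,0,0]],[[-13.1,3.1,11.5],[0,0,0]],[[-18.3,4.3,14.3],[0,0,0]],[[-23.8,5.6,16.5],[0,0,0]],[[-29.5,6.9,18.2],[0,0,0]],[[-35.3,8.3,19.3],[0,0,0]],[[-41.2,9.7,19.8],[0,0,0]],[[-47.1,11,19.7],[0,0,0]],[[-53,12.4,19],[0,0,0]],[[-58.7,13.7,17.7],[0,0,0]],[[-64.3,15.1,15.7],[0,0,0]]]'

```text
clock: 17.85
position: [0.5441, -0.2193, 0.2484]
tool_rot: [-3.141, 0.0, 1.34]
force: [3.4, -0.7, -1.1]
grip_width: 0.0111
```

move_arm --motion '[[[-5.4,1.3,-2.5],[0,0,0]],[[-10.6,2.5,-5.4],[0,0,0]],[[-15.4,3.6,-8.8],[0,0,0]],[[-19.8,4.7,-12.9],[0,0,0]],[[-22,5.2,-15.1],[0,0,0]]]'

```text
clock: 18.48
position: [0.5223, -0.2142, 0.2332]
tool_rot: [-3.141, 0.0, 1.34]
force: [0.1, -1.0, 3.2]
grip_width: 0.011
```

move_arm --motion '[[[-1.9,0.4,-2.4],[0,0,0]],[[-3.6,0.8,-4.9],[0,0,0]],[[-5.1,1.2,-7.4],[0,0,0]],[[-6.6,1.6,-10],[0,0,0]],[[-6.6,1.6,-10],[0,0,0]]]'

```text
clock: 19.1
position: [0.5159, -0.2126, 0.2233]
tool_rot: [-3.141, 0.0, 1.34]
force: [3.3, -1.4, -1.0]
grip_width: 0.011
```

move_arm --motion '[[[-0.7,0.15,-1.3],[0,0,0]],[[-1.3,0.3,-2.6],[0,0,0]]]'

```text
clock: 19.35
position: [0.5147, -0.2123, 0.2209]
tool_rot: [3.141, 0.0, 1.34]
force: [2.2, -1.7, 2.1]
grip_width: 0.0111
```

move_arm --motion '[[[-0.6,0.15,-1.3],[0,0,0]],[[-1.2,0.3,-2.6],[0,0,0]],[[-1.2,0.3,-2.6],[0,0,0]]]'

```text
clock: 19.73
position: [0.5135, -0.212, 0.2182]
tool_rot: [-3.142, 0.0, 1.34]
force: [2.8, -2.0, 0.8]
grip_width: 0.0109
```

move_arm --motion '[[[-0.5,0.1,-1.3],[0,0,0]],[[-1,0.2,-2.6],[0,0,0]],[[-1,0.2,-2.6],[0,0,0]]]'

```text
clock: 20.1
position: [0.5124, -0.2118, 0.2155]
tool_rot: [-3.141, -0.0, 1.34]
force: [2.4, -2.1, 0.7]
grip_width: 0.0108
```

move_arm --motion '[[[-0.4,0.1,-1.3],[0,0,0]],[[-0.8,0.2,-2.6],[0,0,0]],[[-0.8,0.2,-2.6],[0,0,0]]]'

```text
clock: 20.48
position: [0.5115, -0.2116, 0.2129]
tool_rot: [-3.141, 0.0, 1.34]
force: [1.8, -0.9, -0.5]
grip_width: 0.011
```

move_arm --motion '[[[-0.3,0.1,-1.3],[0,0,0]],[[-0.3,0.1,-1.3],[0,0,0]]]'

```text
clock: 20.72
position: [0.5111, -0.2115, 0.2117]
tool_rot: [-3.141, 0.0, 1.34]
force: [-1.6, -2.3, 1.7]
grip_width: 0.0112
```

The pin is at about 205 mm, close to fully down, with contact force starting. I open and rise.

move_arm --motion '[[[0,0,0],[0,0,0]],[[0,0,0],[0,0,0]],[[0,0,0],[0,0,0]],[[0,0,15],[0,0,0]],[[0,0,45],[0,0,0]],[[0,0,90],[0,0,0]],[[-30,-40,110],[0,0,0]],[[-60,-90,110],[0,0,0]],[[-90,-140,110],[0,0,0]],[[-120,-190,110],[0,0,0]],[[-150,-230,110],[0,0,0]],[[-150,-230,110],[0,0,0]]]' --jaw 45

```text
clock: 22.22
position: [0.3586, -0.4444, 0.3225]
tool_rot: [-3.141, 0.001, 1.334]
force: [0.6, 1.3, 0.4]
grip_width: 0.0449
```

```bash
python3 - <<'E'
from h import *
a=snap('scene','s11');b=snap('top','t11')
i=np.hstack([cv2.resize(x['frame'][y0:y0+150,x0:x0+100,::-1],(400,600),interpolation=cv2.INTER_CUBIC) for x,x0,y0 in((a,280,150),(b,240,170))]);cv2.imwrite('pics/c11.png',i)
I={k:cv2.GaussianBlur(cv2.imread(f'pics/{k}.png',0),(0,0),.8) for k in('scene0','s7','s11')}
up=lambda i: cv2.resize(i,None,fx=8,fy=8,interpolation=cv2.INTER_CUBIC)
for n,(x0,x1,y0,y1) in {'foot':(322,343,266,281),'knob':(280,312,225,250),'block':(308,330,285,305)}.items():
    t=up(I['s7'][y0:y1,x0:x1])[8:-8,8:-8]
    R=cv2.matchTemplate(up(I['s11'][y0-8:y1+8,x0-8:x1+8]),t,cv2.TM_CCOEFF_NORMED);_,m,_,l=cv2.minMaxLoc(R);print(n,round(m,3),(np.array(l)-8)/8-8)
pose=np.load('pose.npy')
print(proj('scene',toW(pose,[(-.003,-.064,.051),(0,-.064,.06)])),proj('top',toW(pose,[(-.003,-.064,.051),(0,-.064,.06)])))
E
```

```text
foot 1.0 [0. 0.]
knob 1.0 [0. 0.]
block 0.999 [0. 0.]
[[340.17837451 201.22966536]
 [339.09511764 197.21826522]] [[325.90925274 254.82558874]
 [326.31601027 252.18987221]]
```

View pics/c11.png

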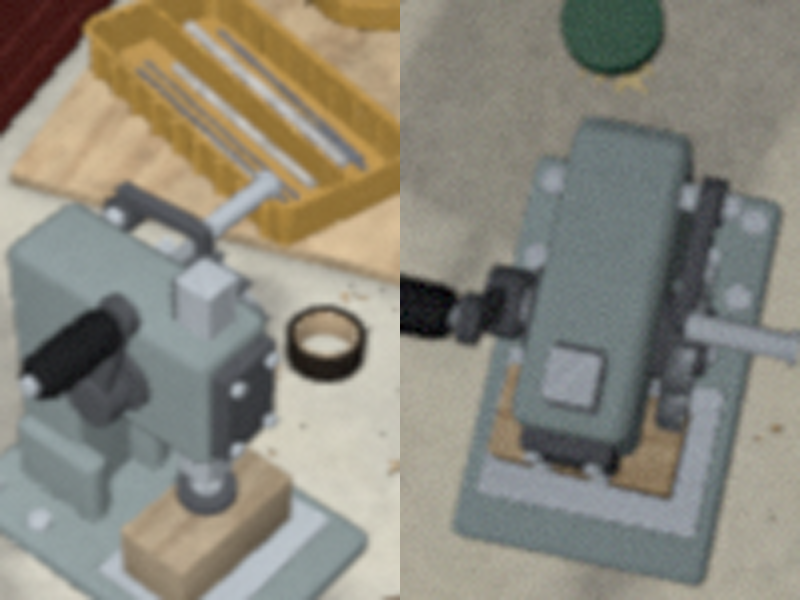

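The pawl is down: pin mid at (340,202) in the scene view and (326,254) in the top view, matching the engaged prediction. Foot, crank knob and block did not move while the pawl was put back. I hand the job in.

```bash
python3 -c "
from workcell import *
print(job_done())"
```

```text
the job is handed in; nothing more can be done
None
```

I completed the whole sequence and handed the job in at about 22 s of the 72 s allowed. No verdict is reported, so what follows rests on my own checks.

- **Pawl lifted:** I gripped the pawl pin, swung it over its hinge and laid it back. Its pin ended about 84 mm behind the axle at release, above the 60 mm needed, and a later picture showed it resting on its stop.
- **Winding:** I wound the crank backwards about 0.8 rad. The force along the knob's path rose from about 3 N (friction) to a peak of about 15 N, then settled at about 10.5 N. That is an estimated 20 N under the foot, with a peak of about 33 N. I held it for over 0.5 s with the pawl back, then let go of the knob.
- **Pawl returned:** I guided the pawl back down onto the wheel and withdrew the arm.

**Last checks:**
- The pawl pin appears at the engaged position in both cameras.
- Foot, crank knob and block show no shift (0.0 px) since I let go of the knob.
- The block and the jar and tape showed no visible shift. I did not measure the bystanders, and the small block was not in my last pictures.

**Disagreement:** in the pictures the foot measured about 3 mm above the block top (58 mm against 55 mm), which is within the picture error. I trusted the force that the foot bears on the block. The force left after letting go of the knob was not measured; friction should keep it around 12 N.

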